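Feel along the rim of a cast panel for burrs

ROBOT

A 6-joint arm with a two-finger parallel gripper is mounted at the origin on a cart in front of the work surface, level with it; the furniture and walls round the work are solid. World frame = base frame: x ahead of the robot, y to its left, z up, the work surface at z = 0. Lengths are in m, angles in degrees, forces in N, time in s.
With the tool pointing down it reaches from about 0.3 to 0.75 m from the base axis. Payload 8.5 kg.
Tool frame: the origin (TCP) lies at the very end of the fingers, on their centre line; the grasp point (between the pads) lies ctrl.grip_depth behind it (ctrl.grip_depth is the distance from the TCP to the grasp point, in m); z points along the fingers, y is the line along which they close (so a half turn about z gives the same grasp; the last joint's range is limited). The gripper opens to 88 mm and grips with 3 to 60 N. Pads are 18 mm wide; open, the fingers measure 123 mm over their backs; the gripper's body (75 mm by 187 mm) begins 45 mm behind the grasp point.
Start: joints at [-87.336, 21.807, 74.336, -0, 83.858, -12.336], TCP at [0.142, -0.531, 0.203] pointing down, gripper open.
Joint ranges: [-178.18, 178.18], [-50.72, 133.34], [12.68, 142.11], [-81.47, 261.47], [9.98, 163.14], [-165.26, 165.26]. Speed limits (degrees/s): [136.94, 136.94, 180, 180, 180, 180].

INTERFACE

Orientations are given as a 3x3 rotation matrix whose columns are the frame's x, y, z axes.
In Python, from rig import ctrl, cams gives the robot as it stands.
- The arm moves only by the tool play_rows, never from a script. Its argument "motion" is a list that holds one entry, the list of rows, each a list of 7 numbers: the finger opening in m, from 0 to 0.0881, then the shift along the world's x, y, z in m, then the turn, a rotation vector about the world's x, y, z in rad. In form: [[[fingers, dx, dy, dz, ax, ay, az], ...]]. A call has 1 to 5 rows; each row is the pose to reach, as a shift and turn from the pose commanded when the call began; what a row does not reach only later rows make up. A row lasts 1/12 s, in which the tool goes at most 41.7 mm and 7.16 degrees, less where a joint would pass 70% of its speed; a pose out of reach is approached as far as the arm can. A call with a gripper value outside its range is refused whole. The fingers move at their own pace and stop on an object; "force" is the grip in N (left out, the last holds). Time passes only in rows, so rows that repeat a pose let the fingers close. It gives the time, the measured TCP pose, the force, the opening and the grip force at its end, in the units of the state.
- ctrl.read_state(): the state, without advancing time (a new reading comes with each control period).
- cams.read_camera(name): name is "scene" or "top"; returns (picture, depth): 480x640x3 uint8, red, green, blue; 480x640 float32, m along the optical axis (not along the pixel's ray), 0 where there is no reading.
- cams.camera_model(name): a dict with "vertical_fov" (degrees; the focal length in pixels is half the picture's height over the tangent of half this angle, whatever the lens; pixels are square), "cx", "cy" (the principal point, pixels), "dist" ([k1, k2, p1, p2, k3] as OpenCV has them; the pictures are not rectified), "R" (3x3) and "t" (3): a world point X has camera coordinates R X + t. Camera axes: x right, y down, z forward; pixel columns grow to the right and rows downward; lengths in m; the calibration is good to about 2 mm. A picture is of the moment at which its call begins. camera_model takes no time and is no camera call.
- ctrl.close_job(): hands the job in; it is judged then, once.
The state is a dict: "clock": time; "q": joint angles; "dq": joint speeds; "tau": joint torques, N m; "ee_pos": TCP position; "ee_rot": TCP orientation; "force": force on the tool from outside, world axes, zero at the start; "moment": the same for the moment, N m; "opening": finger opening in m; "grip_force": force on a finger pad.
Only numpy, scipy, OpenCV 4.12 (cv2) and the standard library are available. Lean on these libraries where they do the work, as an engineer would, in place of code of your own. Each camera call takes 0.05 s, during which the arm holds its last target. There are 200 camera calls.

TASK

Check the cast panel in its wooden cradle for burrs: with the fingers shut, set the fingertips gently on top of its near long rim at the left-hand, rounded end and run them, touching all the way, along that rim to the right, round the corner, and up the square right-hand end to the far corner. Then lift the hand clear. Do not press hard, lift the panel out of place, and leave the things lying round it where they are.

Things in the scene. Friction and masses are not known exactly. Their poses are not given: they have to be found in the camera images.
- panel: Cast panel: loose white plate, 345 x 184 x 14 mm, with a sunk middle and a flat 30 mm rim, lying in the cradle. Origin: centre of the underside; x along it to the square right-hand end (left end rounded), y away from the robot, z up. Near rim: y = -80 mm; right-hand rim: x = +160 mm; the shut fingers' middle keeps within 25 mm of these lines. Rigid, smooth, slippery; over 40 N is too hard.
- cradle: Fixed wooden cradle that keeps the panel from sliding: 376 x 216 mm board, 6 mm thick, with low battens round it whose tops are 13 mm above the worktop, about 7 mm below the panel's top; it lies across the robot's view, turned up to 0.25 rad. Origin: centre of its underside; axes as the panel's.
- start (a point): Point on top of the rim at the near left corner of the panel, where the stroke begins, 12 mm in from both edges, on the rim's top face, 19.5 mm above the worktop.
- turn (a point): Point on top of the rim at the near right corner, 12 mm in from both edges, where the stroke turns from the near long rim to the right-hand end; 320 mm from the start point.
- finish (a point): Point on top of the rim at the far right corner, 12 mm in from both edges, where the stroke finishes; 160 mm from the turning point.
- block: Loose off-white plaster block, 45 x 90 x 30 mm, in front of the panel's near rim, about 35 mm in front of the cradle; origin at the centre of its underside. Leave alone.
- cuff: Loose small white cast cuff, 46 x 36 x 15 mm, just beyond the panel's right-hand end (about 25 mm beyond the cradle); origin at the centre of its underside. Leave alone.
- cuff_small: Loose small white cast cuff, 40 x 35 x 18 mm, in front of the near rim (about 25 mm in front of the cradle); origin at the centre of its underside. Leave alone.
- petal: Loose thin bent white petal tile, 55 x 57 x 16 mm, behind the panel; origin at the centre of its underside. Leave alone.
- curl: Loose thin white curl, 49 x 55 x 8 mm, in front of the left part of the near rim (about 20 mm in front of the cradle); origin at the centre of its underside. Leave alone.
- dome: Loose white ridged cast dome, 101 x 100 x 53 mm, behind the panel; origin at the centre of its underside. Leave alone.

How it is judged:
By the outcome, as a careful person would: the job done as asked, in the order asked, and still so for the second after the job is handed in, with the robot touching nothing.
It also fails if it takes over 64 s, if anything falls off the work surface, if the arm or the gripper's body presses on something with over 40 N, if the wrist force passes 120 N, or if a joint passes its speed limit or range.

## Working session

There is one attempt and no reset: what is moved stays moved. The work goes in short steps, Python scripts to look and compute and a tool call to move; the robot and the scene stay as the last step left them, time stands still between calls to the robot, and variables do not carry over. Pictures are saved under pics/ and viewed, at most 10 in all, crops included, and the job is handed in when it is done.

Besides the shell and the picture viewer there is one more tool, called after "Emit:" by a JSON object that holds its "op" and its "data", one argument or row to a line. play_rows: Moves the arm, as the interface text tells. Its arguments: {"type":"object","properties":{"motion":{"type":"array","items":{"type":"array","items":{"type":"array","items":{"type":"number"}}}},"force":{"type":"number"}},"required":["motion"]}

```bash
mkdir -p pics
cat > h.py <<'E'
import numpy as np, cv2
from rig import ctrl, cams
def K(m):
    f=240/np.tan(np.radians(m["vertical_fov"])/2)
    return np.array([[f,0,m["cx"]],[0,f,m["cy"]],[0,0,1]]),np.array(m["dist"],float)
def ray(name,px,z):
    m=cams.camera_model(name);k,d=K(m);R=np.array(m["R"]);t=np.array(m["t"])
    u=cv2.undistortPoints(np.array(px,float).reshape(-1,1,2),k,d).reshape(-1,2)
    D=np.c_[u,np.ones(len(u))]@R; C=-R.T@t
    return C+D*((z-C[2])/D[:,2])[:,None]
def proj(name,X):
    m=cams.camera_model(name);k,d=K(m)
    return cv2.projectPoints(np.array(X,float).reshape(-1,1,3),cv2.Rodrigues(np.array(m["R"]))[0],np.array(m["t"],float),k,d)[0].reshape(-1,2)
E
python3 - <<'E'
from h import *
for n in("top","scene"):
    p,d=cams.read_camera(n); cv2.imwrite(f"pics/{n}0.png",p[:,:,::-1]); np.savez(f"{n}0.npz",p=p,d=d)
    m=cams.camera_model(n);print(n,m["vertical_fov"],-np.array(m["R"]).T@m["t"])
s=ctrl.read_state();print(s["clock"],s["ee_pos"],s["ee_rot"],s["force"],s["opening"],ctrl.grip_depth)
E
```

```text
top 45.49372922638897 [0.45888044 0.18501372 0.95175955]
scene 53.35929720990951 [0.10142702 0.72347633 0.60227849]
0.1 [ 0.1423236  -0.53095329  0.20292353] [[ 9.65933365e-01  2.58790904e-01 -4.19270642e-05]
 [ 2.58790749e-01 -9.65932579e-01  1.26534372e-03]
 [ 2.86960727e-04 -1.23308805e-03 -9.99999199e-01]] [ 0.83576837 -0.10266591  0.24355691] 0.08806442968542696 0.0187
```

View pics/top0.png

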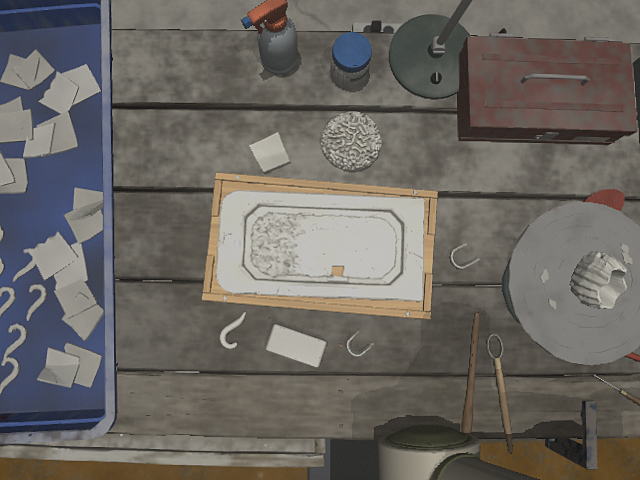

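View pics/scene0.png

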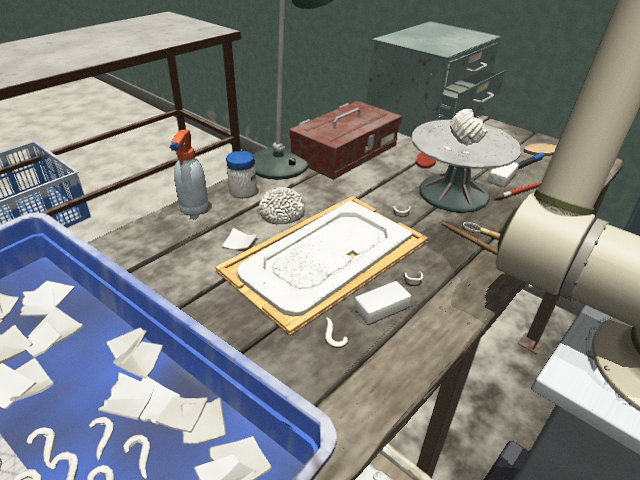

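The top view shows the panel's outline at about (218,192)–(425,300) in the wooden cradle. The hook, block and cuff lie in front at rows 330–345, a cuff at (465,257), and the turntable at (590,280). The scene view agrees.

Run:
```python
from h import *
z=np.load("top0.npz");p=z["p"];d=z["d"]
h=cv2.cvtColor(p,cv2.COLOR_RGB2HSV)
m=((h[:,:,1]<40)&(h[:,:,2]>175)).astype(np.uint8)
sub=np.zeros_like(m);sub[180:310,208:434]=m[180:310,208:434]
sub=cv2.morphologyEx(sub,cv2.MORPH_OPEN,np.ones((3,3)))
cs,_=cv2.findContours(sub,0,1);c=max(cs,key=cv2.contourArea);c=cv2.convexHull(c)
W=ray("top",c.reshape(-1,2),0.0195)[:,:2]
r=cv2.minAreaRect((W*1000).astype(np.float32));print("panel",r);print(cv2.boxPoints(r))
# wood cradle
w=((h[:,:,0]>8)&(h[:,:,0]<25)&(h[:,:,1]>90)&(h[:,:,2]>120)).astype(np.uint8)
ss=np.zeros_like(w);ss[165:325,195:445]=w[165:325,195:445]
ss=cv2.morphologyEx(ss,cv2.MORPH_OPEN,np.ones((3,3)))
W=ray("top",cv2.findNonZero(ss).reshape(-1,2),0.013)[:,:2]
r2=cv2.minAreaRect((W*1000).astype(np.float32));print("cradle",r2);print(cv2.boxPoints(r2))
# scene camera check & depth
for px in [(240,300),(320,295),(405,296),(420,250),(325,285),(575,220),(550,230),(590,280),(295,345),(358,345),(465,257)]:
    u=np.array(px,float); dd=d[px[1],px[0]]
    mm=cams.camera_model("top");k,di=K(mm);q=cv2.undistortPoints(u.reshape(1,1,2),k,di).ravel()
    X=np.array(mm["R"]).T@(np.array([q[0],q[1],1])*dd-mm["t"]);print(px,X.round(4))
o=p.copy()
for q in proj("top",np.c_[cv2.boxPoints(r)/1000,np.full(4,.0195)]): cv2.circle(o,tuple(int(v) for v in q.round()),2,(255,0,0),-1)
for q in proj("top",np.c_[cv2.boxPoints(r2)/1000,np.full(4,.013)]): cv2.circle(o,tuple(int(v) for v in q.round()),2,(0,0,255),-1)
cv2.imwrite("pics/o.png",cv2.resize(o[150:350,180:460],None,fx=2.8,fy=2.8)[:,:,::-1])
```

```text
panel ((572.4827270507812, 166.79922485351562), (337.6143493652344, 168.35916137695312), 88.35523986816406)
[[ 4.8349265e+02  4.7776794e-01]
 [ 6.5178241e+02 -4.3545685e+00]
 [ 6.6147278e+02  3.3312067e+02]
 [ 4.9318304e+02  3.3795300e+02]]
cradle ((573.37548828125, 165.92950439453125), (373.4286193847656, 214.0434112548828), 85.95976257324219)
[[453.46442  -12.78035 ]
 [666.9759   -27.861221]
 [693.28656  344.63934 ]
 [479.7751   359.7202  ]]
(240, 300) [0.4801 0.2967 0.0146]
(320, 295) [0.4901 0.1665 0.0191]
(405, 296) [0.4902 0.0283 0.0208]
(420, 250) [0.5659 0.0031 0.0205]
(325, 285) [0.5064 0.1586 0.0207]
(575, 220) [ 0.5989 -0.2015  0.1449]
(550, 230) [ 0.5839 -0.1644  0.1423]
(590, 280) [ 0.5084 -0.1954  0.1942]
(295, 345) [0.4098 0.2055 0.0297]
(358, 345) [ 0.4096  0.1026 -0.0005]
(465, 257) [ 0.5577 -0.0776 -0.0015]
```

View pics/o.png

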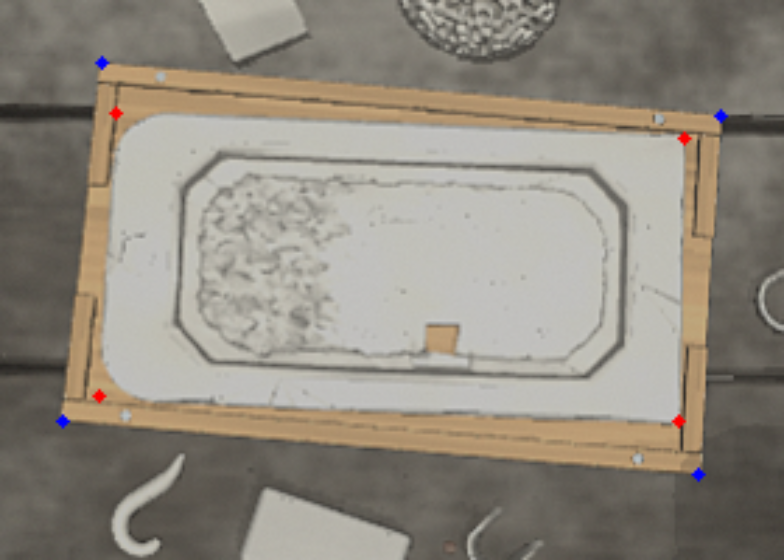

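The overlay shows both fits sitting on the panel's visible edge and the cradle's outer edge. The panel looks narrower than 184 mm, so I'll check the rim profile by depth.

Run:
```python
from h import *
z=np.load("top0.npz");d=z["d"]
mm=cams.camera_model("top");k,di=K(mm)
v,u=np.mgrid[160:330,190:450];px=np.c_[u.ravel(),v.ravel()].astype(float)
q=cv2.undistortPoints(px.reshape(-1,1,2),k,di).reshape(-1,2);dd=d[v.ravel(),u.ravel()]
X=(np.c_[q,np.ones(len(q))]*dd[:,None]-mm["t"])@np.array(mm["R"])
X=X[dd>0]
c=np.array([.573,.1665]);a=np.radians(2.7)
ex=np.array([-np.sin(a),-np.cos(a)]);ey=np.array([np.cos(a),-np.sin(a)])
L=np.c_[(X[:,:2]-c)@ex,(X[:,:2]-c)@ey]*1000
for x0 in(-150,-130,-60,0,60,130,150):
    print("x",x0,[(y,round(float(np.median(X[s,2])*1000),1)) for y in range(-110,-50,4) if (s:=(abs(L[:,0]-x0)<10)&(abs(L[:,1]-y)<2)).any()])
for y0 in(-60,0,60):
    print("y",y0,[(x,round(float(np.median(X[s,2])*1000),1)) for x in range(120,196,4) if (s:=(abs(L[:,1]-y0)<15)&(abs(L[:,0]-x)<2)).any()])
for n,P in dict(start=(-160,-78),turn=(158,-78),fin=(158,78)).items(): print(n,c+(ex*P[0]+ey*P[1])/1000)
```

```text
x -150 [(-110, 0.2), (-106, 0.9), (-102, 12.6), (-98, 14.0), (-94, 13.7), (-90, 7.6), (-86, 7.3), (-82, 17.4), (-78, 19.6), (-74, 19.1), (-70, 18.9), (-66, 19.5), (-62, 19.4), (-58, 19.7), (-54, 19.1)]
x -130 [(-110, 0.4), (-106, -0.0), (-102, 12.4), (-98, 14.1), (-94, 14.4), (-90, 8.7), (-86, 17.8), (-82, 19.1), (-78, 19.2), (-74, 18.8), (-70, 19.3), (-66, 19.7), (-62, 19.8), (-58, 19.8), (-54, 19.6)]
x -60 [(-110, 0.9), (-106, 3.4), (-102, 14.1), (-98, 13.6), (-94, 10.1), (-90, 6.8), (-86, 18.3), (-82, 18.7), (-78, 19.0), (-74, 19.1), (-70, 19.6), (-66, 21.5), (-62, 13.0), (-58, 11.3), (-54, 13.0)]
x 0 [(-110, 0.7), (-106, 12.5), (-102, 13.3), (-98, 13.8), (-94, 6.3), (-90, 6.0), (-86, 16.8), (-82, 19.8), (-78, 19.8), (-74, 19.6), (-70, 19.5), (-66, 21.3), (-62, 18.0), (-58, 12.0), (-54, 12.5)]
x 60 [(-110, 0.1), (-106, 13.3), (-102, 14.0), (-98, 13.2), (-94, 6.7), (-90, 6.3), (-86, 7.6), (-82, 19.4), (-78, 20.2), (-74, 19.9), (-70, 19.6), (-66, 19.9), (-62, 20.7), (-58, 13.7), (-54, 11.7)]
x 130 [(-110, 1.9), (-106, 13.4), (-102, 13.9), (-98, 12.3), (-94, 6.1), (-90, 5.7), (-86, 6
[... 446 characters left out ...]
 (160, 20.5), (164, 19.6), (168, 19.6), (172, 7.6), (176, 12.5), (180, 13.9), (184, 13.4), (188, 11.2), (192, -0.2)]
y 0 [(120, 14.7), (124, 12.2), (128, 11.7), (132, 13.6), (136, 21.0), (140, 20.4), (144, 19.0), (148, 19.2), (152, 19.1), (156, 18.9), (160, 19.2), (164, 19.3), (168, 18.6), (172, 6.7), (176, 6.3), (180, 6.6), (184, 6.1), (188, 6.3), (192, -0.6)]
y 60 [(120, 17.4), (124, 18.2), (128, 19.4), (132, 19.0), (136, 19.6), (140, 19.2), (144, 19.3), (148, 18.7), (152, 19.0), (156, 19.1), (160, 19.4), (164, 19.3), (168, 18.4), (172, 6.3), (176, 6.8), (180, 13.3), (184, 13.3), (188, 12.6), (192, 0.4)]
start [0.50262362 0.32999668]
turn [0.48764377 0.0123497 ]
fin [0.64347059 0.0050011 ]
```

Emit:
{"op": "play_rows", "data": {
  "motion": [
    [[0,0,0,0.04,0,0,0],[0,0.01,0.01,0.08,0,0,0.1],[0,0.03,0.04,0.11,0,0,0.2],[0,0.055,0.07,0.13,0,0,0.3],[0,0.08,0.1,0.14,0,0,0.4]]
  ],
  "force": 20
}}

```text
clock: 0.52
ee_pos: [0.2187, -0.4354, 0.3435]
ee_rot: [[0.787, 0.617, 0.001], [0.617, -0.787, -0.002], [-0.001, 0.002, -1.0]]
force: [0.8, 0.0, 0.4]
opening: 0.0569
grip_force: 0.0
```

Emit:
{"op": "play_rows", "data": {
  "motion": [
    [[0,0.022,0.03,0,0,0,0.1],[0,0.044,0.06,0,0,0,0.2],[0,0.066,0.09,0,0,0,0.3],[0,0.088,0.12,0,0,0,0.4],[0,0.11,0.15,0,0,0,0.5]]
  ]
}}

```text
clock: 0.93
ee_pos: [0.329, -0.2842, 0.3415]
ee_rot: [[0.393, 0.919, -0.0], [0.919, -0.393, 0.0], [0.0, -0.0, -1.0]]
force: [0.7, -0.8, -0.3]
opening: 0.0233
grip_force: 0.0
```

Emit:
{"op": "play_rows", "data": {
  "motion": [
    [[0,0.01,0.038,0,0,0,0.08],[0,0.02,0.076,0,0,0,0.16],[0,0.03,0.114,0,0,0,0.24],[0,0.04,0.152,0,0,0,0.32],[0,0.05,0.19,0,0,0,0.38]]
  ]
}}

```text
clock: 1.35
ee_pos: [0.3783, -0.094, 0.3415]
ee_rot: [[0.025, 1.0, -0.0], [1.0, -0.025, 0.0], [0.0, -0.0, -1.0]]
force: [0.5, -0.7, 0.3]
opening: 0.0003
grip_force: 0.0
```

Emit:
{"op": "play_rows", "data": {
  "motion": [
    [[0,0.01,0.038,0,0,0,0],[0,0.02,0.076,0,0,0,0],[0,0.03,0.114,0,0,0,0],[0,0.04,0.152,0,0,0,0],[0,0.05,0.19,0,0,0,0]]
  ]
}}

```text
clock: 1.77
ee_pos: [0.4283, 0.0962, 0.3415]
ee_rot: [[0.029, 1.0, -0.0], [1.0, -0.029, -0.0], [-0.0, -0.0, -1.0]]
force: [0.9, -0.9, -0.2]
opening: 0.0004
grip_force: 0.0
```

Emit:
{"op": "play_rows", "data": {
  "motion": [
    [[0,0.01,0.038,0,0,0,0],[0,0.02,0.076,0,0,0,0],[0,0.03,0.114,-0.01,0,0,0],[0,0.04,0.15,-0.04,0,0,0],[0,0.05,0.18,-0.08,0,0,0]]
  ]
}}

```text
clock: 2.18
ee_pos: [0.4759, 0.2675, 0.2735]
ee_rot: [[0.027, 1.0, 0.003], [1.0, -0.027, 0.001], [0.001, 0.003, -1.0]]
force: [0.3, 0.3, -0.5]
opening: 0.0005
grip_force: 0.0
```

Emit:
{"op": "play_rows", "data": {
  "motion": [
    [[0,0.01,0.02,-0.03,0,0,0],[0,0.02,0.04,-0.06,0,0,0],[0,0.025,0.05,-0.1,0,0,0],[0,0.025,0.05,-0.14,0,0,0],[0,0.025,0.05,-0.18,0,0,0]]
  ]
}}

```text
clock: 2.6
ee_pos: [0.5, 0.3152, 0.0912]
ee_rot: [[0.028, 1.0, -0.0], [1.0, -0.028, -0.0], [-0.0, -0.0, -1.0]]
force: [1.6, 0.1, -0.5]
opening: 0.0006
grip_force: 0.0
```

Emit:
{"op": "play_rows", "data": {
  "motion": [
    [[0,0,0,-0.01,0,0,0],[0,0,0,-0.02,0,0,0],[0,0,0,-0.025,0,0,0],[0,0,0,-0.025,0,0,0],[0,0,0,-0.025,0,0,0]]
  ]
}}

```text
clock: 3.02
ee_pos: [0.5013, 0.3149, 0.0703]
ee_rot: [[0.029, 1.0, 0.003], [1.0, -0.029, 0.001], [0.001, 0.003, -1.0]]
force: [-0.6, -0.4, 0.0]
opening: 0.0006
grip_force: 0.0
```

Run:
```python
from h import *
for i in range(3):
    p,_=cams.read_camera("scene")
    s=ctrl.read_state();print(s["ee_pos"],s["force"],s["moment"])
cv2.imwrite("pics/s1.png",cv2.resize(p[180:380,190:450],None,fx=3,fy=3)[:,:,::-1])
```

```text
[0.50132511 0.31496649 0.07034209] [-0.14476323  0.08240505 -0.10616351] [ 0.00777726 -0.08084711 -0.01623213]
[0.501211   0.31495366 0.07020431] [0.0207352  0.01600684 0.01934555] [-0.08496701 -0.13424849  0.02192829]
[0.50105348 0.31488895 0.06996205] [-0.15936155  0.70580973  0.95689828] [-0.09795164 -0.16602322 -0.0525225 ]
```

View pics/s1.png

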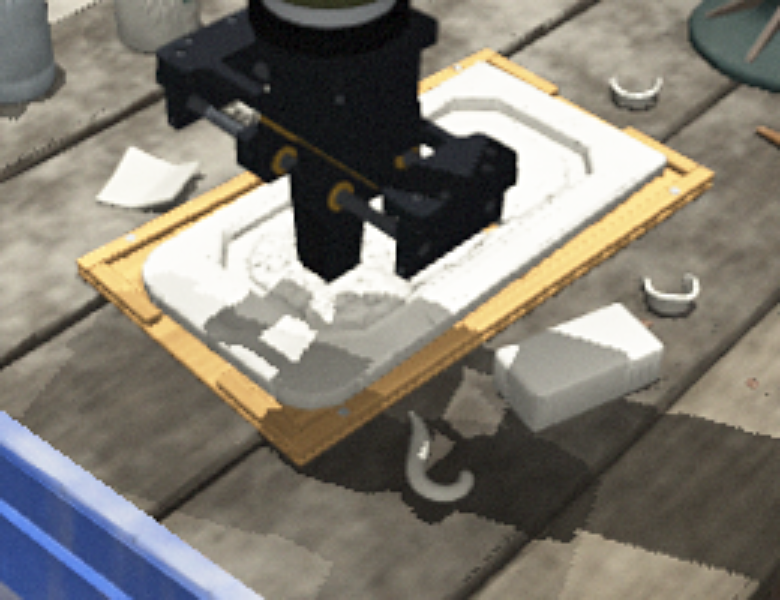

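The shut fingers hang over the near-left rim, about 12 mm short of the start. The block and the curl are clear of the gripper. I'll shift across and descend.

Emit:
{"op": "play_rows", "data": {
  "motion": [
    [[0,0,0.012,-0.01,0,0,0],[0,0,0.012,-0.02,0,0,0],[0,0,0.012,-0.03,0,0,0],[0,0,0.012,-0.04,0,0,0],[0,0,0.012,-0.044,0,0,0]]
  ]
}}

```text
clock: 3.58
ee_pos: [0.4994, 0.3263, 0.0222]
ee_rot: [[0.029, 1.0, -0.003], [1.0, -0.029, -0.001], [-0.001, -0.003, -1.0]]
force: [0.5, -0.2, -0.1]
opening: 0.0005
grip_force: 0.0
```

Emit:
{"op": "play_rows", "data": {
  "motion": [
    [[0,0,0,-0.001,0,0,0],[0,0,0,-0.002,0,0,0],[0,0,0,-0.003,0,0,0],[0,0,0,-0.003,0,0,0],[0,0,0,-0.003,0,0,0]]
  ]
}}

```text
clock: 4.0
ee_pos: [0.5006, 0.3267, 0.0218]
ee_rot: [[0.029, 1.0, 0.001], [1.0, -0.029, 0.0], [0.0, 0.001, -1.0]]
force: [0.1, 0.7, 0.1]
opening: 0.0007
grip_force: 0.0
```

Emit:
{"op": "play_rows", "data": {
  "motion": [
    [[0,0,0,-0.0005,0,0,0],[0,0,0,-0.001,0,0,0],[0,0,0,-0.0015,0,0,0],[0,0,0,-0.0015,0,0,0],[0,0,0,-0.0015,0,0,0]]
  ]
}}

```text
clock: 4.42
ee_pos: [0.5004, 0.3267, 0.02]
ee_rot: [[0.029, 1.0, -0.0], [1.0, -0.029, -0.0], [-0.0, -0.0, -1.0]]
force: [-0.2, -0.7, 0.1]
opening: 0.0003
grip_force: 0.0
```

Emit:
{"op": "play_rows", "data": {
  "motion": [
    [[0,0.001,0,-0.0004,0,0,0],[0,0.001,0,-0.0008,0,0,0],[0,0.001,0,-0.0008,0,0,0],[0,0.001,0,-0.0008,0,0,0]]
  ]
}}

```text
clock: 4.75
ee_pos: [0.5014, 0.3267, 0.0191]
ee_rot: [[0.029, 1.0, -0.0], [1.0, -0.029, -0.0], [-0.0, -0.0, -1.0]]
force: [-0.2, -1.0, 0.3]
opening: 0.0005
grip_force: 0.0
```

Emit:
{"op": "play_rows", "data": {
  "motion": [
    [[0,0,0,-0.0003,0,0,0],[0,0,0,-0.0006,0,0,0],[0,0,0,-0.0006,0,0,0],[0,0,0,-0.0006,0,0,0]]
  ]
}}

```text
clock: 5.08
ee_pos: [0.5014, 0.3267, 0.0186]
ee_rot: [[0.029, 1.0, -0.0], [1.0, -0.029, 0.0], [-0.0, -0.0, -1.0]]
force: [0.5, -0.6, 0.4]
opening: 0.0005
grip_force: 0.0
```

Emit:
{"op": "play_rows", "data": {
  "motion": [
    [[0,0,0,-0.0003,0,0,0],[0,0,0,-0.0006,0,0,0],[0,0,0,-0.0006,0,0,0],[0,0,0,-0.0006,0,0,0]]
  ]
}}

```text
clock: 5.42
ee_pos: [0.5014, 0.3267, 0.018]
ee_rot: [[0.029, 1.0, -0.0], [1.0, -0.029, -0.0], [-0.0, -0.0, -1.0]]
force: [0.4, 0.8, -0.2]
opening: 0.0008
grip_force: 0.0
```

Emit:
{"op": "play_rows", "data": {
  "motion": [
    [[0,0,0,-0.0003,0,0,0],[0,0,0,-0.0005,0,0,0],[0,0,0,-0.0005,0,0,0]]
  ]
}}

```text
clock: 5.67
ee_pos: [0.5014, 0.3267, 0.0174]
ee_rot: [[0.029, 1.0, -0.0], [1.0, -0.029, 0.0], [0.0, -0.0, -1.0]]
force: [0.0, -0.5, -0.2]
opening: 0.0004
grip_force: 0.0
```

Run:
```python
from h import *
z=np.load("top0.npz");p=z["p"];d=z["d"]
for q in ([.5014,.3267],[.5014,.315],[.5014,.305],[.515,.3267],[.51,.3267]):
    u,v=proj("top",[[*q,.0195]])[0];u=int(round(u));v=int(round(v))
    mm=cams.camera_model("top");k,di=K(mm);r=cv2.undistortPoints(np.array([[[u,v]]],float),k,di).ravel()
    dd=np.median(d[v-1:v+2,u-1:u+2]);print(q,(u,v),p[v,u],(np.array(mm["R"]).T@(np.array([r[0],r[1],1])*dd-mm["t"])).round(4))
t,_=cams.read_camera("top");s,_=cams.read_camera("scene")
a=cv2.resize(t[260:320,200:280],(400,300),interpolation=2);
u,v=proj("scene",[[.5014,.3267,.0195]])[0].astype(int);print(u,v)
b=cv2.resize(s[v-30:v+30,u-40:u+40],(400,300),interpolation=2)
cv2.imwrite("pics/c2.png",np.hstack([a,b])[:,:,::-1])
```

```text
[0.5014, 0.3267] (222, 286) [191 192 192] [0.5023 0.3265 0.0174]
[0.5014, 0.315] (229, 287) [191 189 186] [0.5008 0.3146 0.0201]
[0.5014, 0.305] (235, 287) [191 190 186] [0.501  0.305  0.0185]
[0.515, 0.3267] (222, 278) [190 190 186] [0.5152 0.3266 0.0196]
[0.51, 0.3267] (222, 281) [190 189 185] [0.5104 0.3266 0.0184]
295 310
```

View pics/c2.png

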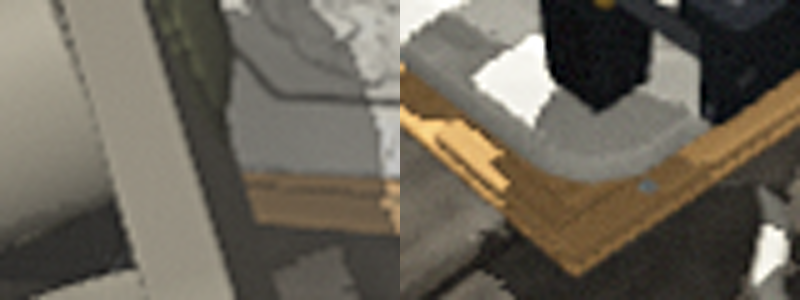

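The right half (scene crop) shows the fingertip's lowest corner at crop (600,112), but its reported position projects to (600,150). The tip therefore seems to be still above the rim. I'll use the depth image to check.

Run:
```python
from h import *
s,d=cams.read_camera("scene");mm=cams.camera_model("scene");k,di=K(mm)
v,u=np.mgrid[270:325,265:335];px=np.c_[u.ravel(),v.ravel()].astype(float)
q=cv2.undistortPoints(px.reshape(-1,1,2),k,di).reshape(-1,2);dd=d[v.ravel(),u.ravel()]
X=((np.c_[q,np.ones(len(q))]*dd[:,None]-mm["t"])@np.array(mm["R"]))
dark=s[v.ravel(),u.ravel()].max(1)<60
X=X[dark&(dd>0)];U=px[dark&(dd>0)]
for x0 in range(276,320,4):
    w=U[:,0]==x0
    if w.any(): i=np.argmax(U[w,1]); print(x0,U[w][i,1],X[w][i].round(4),X[w][max(0,i-3)].round(4))
print(ctrl.read_state()["ee_pos"],ctrl.read_state()["ee_rot"])
```

```text
276 324.0 [5.159e-01 3.578e-01 4.000e-04] [0.51   0.3578 0.1244]
284 291.0 [0.514  0.3389 0.065 ] [0.5154 0.3374 0.0697]
288 297.0 [0.5076 0.3363 0.054 ] [0.507  0.3368 0.0615]
292 300.0 [0.4981 0.3367 0.054 ] [0.4976 0.337  0.0613]
296 301.0 [0.4889 0.3367 0.0581] [0.4866 0.339  0.0679]
300 298.0 [0.488  0.3284 0.0595] [0.4875 0.3289 0.0669]
304 292.0 [0.4872 0.32   0.0676] [0.4862 0.3211 0.0755]
308 324.0 [0.4769 0.3207 0.0007] [0.4473 0.3535 0.135 ]
312 324.0 [0.4719 0.3162 0.001 ] [0.4766 0.3112 0.0008]
316 324.0 [ 4.678e-01  3.108e-01 -2.000e-04] [0.4716 0.3066 0.0011]
[0.50137957 0.32666816 0.01748402] [[ 2.90286324e-02  9.99578580e-01 -2.17614638e-05]
 [ 9.99578580e-01 -2.90286328e-02 -1.76952326e-05]
 [-1.83194811e-05 -2.12386247e-05 -1.00000000e+00]]
```

Run:
```python
from h import *
s,d=cams.read_camera("scene");mm=cams.camera_model("scene");k,di=K(mm)
for u in(292,298):
  for v in range(286,330,2):
    r=cv2.undistortPoints(np.array([[[u,v]]],float),k,di).ravel()
    X=np.array(mm["R"]).T@(np.array([r[0],r[1],1])*d[v,u]-mm["t"]);print(u,v,s[v,u],X.round(4))
for z in(.0175,.03,.04,.05):print(z,proj("scene",[[.4875,.336,z],[.5014,.3267,z]]).round(1).tolist())
cv2.imwrite("pics/c3.png",cv2.resize(s[v-90:v+10,u-70:u+70],(784,560),interpolation=2)[:,:,::-1])
```

```text
292 286 [17 21 18] [0.4971 0.3372 0.0858]
292 288 [11 15 19] [0.4969 0.3374 0.0818]
292 290 [14 19 17] [0.4992 0.3353 0.0745]
292 292 [12 14 12] [0.4983 0.3362 0.0714]
292 294 [11  7  9] [0.4971 0.3374 0.0686]
292 296 [22 22 24] [0.4988 0.3358 0.0619]
292 298 [13 12 14] [0.4984 0.3363 0.058 ]
292 300 [15 20 17] [0.4973 0.3375 0.0551]
292 302 [110 109 101] [0.5181 0.3172 0.0216]
292 304 [121 121 113] [0.5157 0.3197 0.0203]
292 306 [124 121 113] [0.5131 0.3223 0.0192]
292 308 [121 119 108] [0.5091 0.3263 0.0202]
292 310 [124 121 113] [0.5059 0.3294 0.02  ]
292 312 [134 133 124] [0.5039 0.3314 0.0181]
292 314 [131 130 121] [0.5047 0.3308 0.0123]
292 316 [118 104  83] [0.5051 0.3305 0.0069]
292 318 [121  93  57] [0.5028 0.3328 0.0055]
292 320 [109  83  54] [0.4973 0.3383 0.009 ]
292 322 [111  83  53] [0.4906 0.3449 0.0143]
292 324 [113  89  54] [0.4874 0.348  0.0143]
292 326 [117  91  55] [0.4838 0.3517 0.0151]
292 328 [120  94  59] [0.4821 0.3534 0.013 ]
298 286 [16 21 19] [0.484  0.3369 0.0942]
298 288 [17 20 23] [0.4862 0.3347 0.0869]
298 290 [14 19 21] [0.4857 0.3353 0.0834]
298 292 
[... 285 characters left out ...]
.0209]
298 306 [124 125 116] [0.5055 0.3155 0.0196]
298 308 [123 120 112] [0.5021 0.319  0.0198]
298 310 [129 128 117] [0.5007 0.3204 0.0171]
298 312 [134 131 123] [0.4975 0.3237 0.017 ]
298 314 [127 127 118] [0.4985 0.3227 0.0107]
298 316 [115  94  64] [0.4983 0.3229 0.006 ]
298 318 [108  84  50] [0.4897 0.3316 0.0142]
298 320 [113  88  57] [0.487  0.3344 0.0135]
298 322 [112  86  52] [0.4834 0.338  0.0143]
298 324 [120  96  57] [0.4811 0.3404 0.013 ]
298 326 [106  81  51] [0.4798 0.3418 0.0103]
298 328 [126  97  58] [0.48   0.3416 0.0052]
0.0175 [[297.1, 318.7], [295.1, 311.5]]
0.03 [[297.0, 313.4], [295.0, 306.3]]
0.04 [[297.0, 309.2], [295.0, 302.0]]
0.05 [[297.0, 304.8], [294.9, 297.6]]
```

View pics/c3.png

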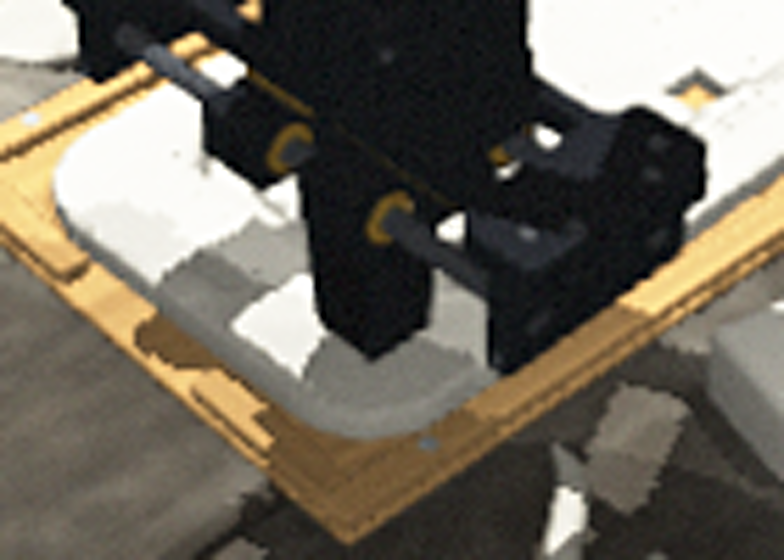

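The tip's underside measures z≈0.054 by depth, although the reported TCP is 0.0175. I'll check how low the gripper's other parts hang before descending until it touches.

Run:
```python
from h import *
s,d=cams.read_camera("scene");mm=cams.camera_model("scene");k,di=K(mm)
v,u=np.mgrid[180:325,230:360];px=np.c_[u.ravel(),v.ravel()].astype(float)
q=cv2.undistortPoints(px.reshape(-1,1,2),k,di).reshape(-1,2);dd=d[v.ravel(),u.ravel()]
X=((np.c_[q,np.ones(len(q))]*dd[:,None]-mm["t"])@np.array(mm["R"]))
w=(s[v.ravel(),u.ravel()].max(1)<70)&(dd>0)&(X[:,2]>.035);X=X[w]
for x0 in np.arange(.38,.63,.01):
    a=X[abs(X[:,0]-x0)<.005]
    if len(a)>5:
        b=a[np.argsort(a[:,2])[:5]].mean(0);print(round(x0,3),len(a),"lowest",b.round(4),"y range",a[:,1].min().round(3),a[:,1].max().round(3))
```

```text
0.41 428 lowest [0.4147 0.3084 0.1252] y range 0.298 0.365
0.42 531 lowest [0.4179 0.3312 0.1188] y range 0.298 0.365
0.43 223 lowest [0.4328 0.3586 0.1392] y range 0.299 0.365
0.44 143 lowest [0.4391 0.3555 0.1311] y range 0.309 0.372
0.45 378 lowest [0.4504 0.3548 0.1304] y range 0.309 0.383
0.46 1221 lowest [0.4605 0.3366 0.1308] y range 0.298 0.388
0.47 966 lowest [0.4738 0.3289 0.1149] y range 0.297 0.394
0.48 631 lowest [0.4848 0.3285 0.085 ] y range 0.299 0.398
0.49 637 lowest [0.4921 0.3344 0.0564] y range 0.318 0.4
0.5 338 lowest [0.4998 0.3363 0.0548] y range 0.334 0.4
0.51 397 lowest [0.5079 0.3356 0.0538] y range 0.332 0.398
0.52 184 lowest [0.5155 0.3373 0.0691] y range 0.337 0.363
0.53 116 lowest [0.5295 0.3601 0.1242] y range 0.344 0.362
0.54 40 lowest [0.5385 0.3518 0.145 ] y range 0.343 0.358
0.55 42 lowest [0.5505 0.3509 0.1366] y range 0.343 0.353
0.56 46 lowest [0.5617 0.3434 0.1474] y range 0.32 0.354
0.57 210 lowest [0.5706 0.3337 0.131 ] y range 0.305 0.361
0.58 334 lowest [0.5804 0.321  0.1185] y range 0.299 0.361
0.59 145 lowest [0.5869 0.3591 0.1231] y range 0.3 0.361
```

The body's underside is at 0.119, 64 mm above the tip, so the true tip is about 36 mm higher than reported. x and y agree. I'll go down about 30 mm, then feel for contact.

Emit:
{"op": "play_rows", "data": {
  "motion": [
    [[0,0,0,-0.008,0,0,0],[0,0,0,-0.016,0,0,0],[0,0,0,-0.022,0,0,0],[0,0,0,-0.026,0,0,0],[0,0,0,-0.028,0,0,0]]
  ]
}}

```text
clock: 6.33
ee_pos: [0.501, 0.3265, -0.0116]
ee_rot: [[0.029, 1.0, -0.001], [1.0, -0.029, -0.001], [-0.001, -0.001, -1.0]]
force: [0.4, -0.5, 0.3]
opening: 0.0001
grip_force: 0.0
```

Emit:
{"op": "play_rows", "data": {
  "motion": [
    [[0,0,0,-0.0003,0,0,0],[0,0,0,-0.0006,0,0,0],[0,0,0,-0.001,0,0,0],[0,0,0,-0.001,0,0,0]]
  ]
}}

```text
clock: 6.67
ee_pos: [0.5015, 0.3267, -0.0113]
ee_rot: [[0.029, 1.0, 0.0], [1.0, -0.029, 0.0], [0.0, 0.0, -1.0]]
force: [0.1, -0.0, 0.1]
opening: 0.0005
grip_force: 0.0
```

Emit:
{"op": "play_rows", "data": {
  "motion": [
    [[0,0,0,-0.0003,0,0,0],[0,0,0,-0.0006,0,0,0],[0,0,0,-0.001,0,0,0],[0,0,0,-0.001,0,0,0]]
  ]
}}

```text
clock: 7.0
ee_pos: [0.5014, 0.3267, -0.0125]
ee_rot: [[0.029, 1.0, -0.0], [1.0, -0.029, -0.0], [-0.0, -0.0, -1.0]]
force: [-0.5, 0.6, -0.1]
opening: 0.0003
grip_force: 0.0
```

Confirmed: there is still no contact. I'll keep going in about 0.7 mm steps.

Emit:
{"op": "play_rows", "data": {
  "motion": [
    [[0,0,0,-0.0003,0,0,0],[0,0,0,-0.0006,0,0,0],[0,0,0,-0.0008,0,0,0],[0,0,0,-0.0008,0,0,0]]
  ]
}}

```text
clock: 7.33
ee_pos: [0.5014, 0.3267, -0.0134]
ee_rot: [[0.029, 1.0, -0.0], [1.0, -0.029, 0.0], [0.0, -0.0, -1.0]]
force: [-0.5, 0.6, -0.1]
opening: 0.0006
grip_force: 0.0
```

Emit:
{"op": "play_rows", "data": {
  "motion": [
    [[0,0,0,-0.0003,0,0,0],[0,0,0,-0.0006,0,0,0],[0,0,0,-0.0006,0,0,0],[0,0,0,-0.0006,0,0,0]]
  ]
}}

```text
clock: 7.67
ee_pos: [0.5014, 0.3267, -0.0139]
ee_rot: [[0.029, 1.0, -0.0], [1.0, -0.029, -0.0], [-0.0, -0.0, -1.0]]
force: [0.1, -0.1, 0.3]
opening: 0.0005
grip_force: 0.0
```

Run:
```python
from h import *
s,d=cams.read_camera("scene");mm=cams.camera_model("scene");k,di=K(mm)
v,u=np.mgrid[270:330,265:335];px=np.c_[u.ravel(),v.ravel()].astype(float)
q=cv2.undistortPoints(px.reshape(-1,1,2),k,di).reshape(-1,2);dd=d[v.ravel(),u.ravel()]
X=((np.c_[q,np.ones(len(q))]*dd[:,None]-mm["t"])@np.array(mm["R"]))
w=(s[v.ravel(),u.ravel()].max(1)<60)&(dd>0)&(abs(X[:,0]-.502)<.014)&(abs(X[:,1]-.3335)<.006);X=X[w]
print(np.sort(X[:,2])[:12].round(4),ctrl.read_state()["ee_pos"],ctrl.read_state()["force"])
```

```text
[0.0131 0.0183 0.0205 0.0219 0.022  0.0224 0.0227 0.0231 0.024  0.024
 0.024  0.0243] [ 0.50136797  0.32669299 -0.01394716] [ 0.95791862 -0.4232556  -0.30906218]
```

Tip at about 0.022, so contact should be very close.

Emit:
{"op": "play_rows", "data": {
  "motion": [
    [[0,0,0,-0.0003,0,0,0],[0,0,0,-0.0006,0,0,0],[0,0,0,-0.0006,0,0,0],[0,0,0,-0.0006,0,0,0]]
  ]
}}

```text
clock: 8.05
ee_pos: [0.5014, 0.3267, -0.0145]
ee_rot: [[0.029, 1.0, -0.0], [1.0, -0.029, 0.0], [0.0, -0.0, -1.0]]
force: [0.4, 0.4, -0.1]
opening: 0.0004
grip_force: 0.0
```

Emit:
{"op": "play_rows", "data": {
  "motion": [
    [[0,0,0,-0.0003,0,0,0],[0,0,0,-0.0006,0,0,0],[0,0,0,-0.0006,0,0,0],[0,0,0,-0.0006,0,0,0]]
  ]
}}

```text
clock: 8.38
ee_pos: [0.5014, 0.3267, -0.0152]
ee_rot: [[0.029, 1.0, -0.0], [1.0, -0.029, 0.0], [0.0, -0.0, -1.0]]
force: [-0.1, 1.0, 0.7]
opening: 0.0008
grip_force: 0.0
```

Emit:
{"op": "play_rows", "data": {
  "motion": [
    [[0,0,0,-0.0002,0,0,0],[0,0,0,-0.0004,0,0,0],[0,0,0,-0.0004,0,0,0],[0,0,0,-0.0004,0,0,0]]
  ]
}}

```text
clock: 8.72
ee_pos: [0.5014, 0.3267, -0.0155]
ee_rot: [[0.029, 1.0, -0.0], [1.0, -0.029, -0.0], [-0.0, -0.0, -1.0]]
force: [-1.0, -0.2, 0.3]
opening: 0.0001
grip_force: 0.0
```

Emit:
{"op": "play_rows", "data": {
  "motion": [
    [[0,0,0,-0.0003,0,0,0],[0,0,0,-0.0005,0,0,0],[0,0,0,-0.0005,0,0,0]]
  ]
}}

```text
clock: 8.97
ee_pos: [0.5014, 0.3267, -0.016]
ee_rot: [[0.029, 1.0, 0.0], [1.0, -0.029, -0.0], [0.0, 0.0, -1.0]]
force: [0.2, -1.2, 0.8]
opening: 0.0006
grip_force: 0.2
```

Emit:
{"op": "play_rows", "data": {
  "motion": [
    [[0,0,0,-0.0003,0,0,0],[0,0,0,-0.0005,0,0,0],[0,0,0,-0.0005,0,0,0]]
  ]
}}

```text
clock: 9.22
ee_pos: [0.5015, 0.3267, -0.0161]
ee_rot: [[0.029, 1.0, 0.0], [1.0, -0.029, 0.0], [0.0, 0.0, -1.0]]
force: [-0.2, -0.8, 4.1]
opening: 0.0003
grip_force: 2.3
```

Emit:
{"op": "play_rows", "data": {
  "motion": [
    [[0,0,0,-0.0003,0,0,0],[0,0,0,-0.0005,0,0,0],[0,0,0,-0.0005,0,0,0]]
  ]
}}

```text
clock: 9.47
ee_pos: [0.5015, 0.3267, -0.0163]
ee_rot: [[0.029, 1.0, 0.001], [1.0, -0.029, 0.0], [0.0, 0.001, -1.0]]
force: [-3.3, -1.2, 8.9]
opening: 0.0005
grip_force: 4.4
```

Contact is made at about 9 N. Starting the stroke.

Emit:
{"op": "play_rows", "data": {
  "motion": [
    [[0,-0.0001,-0.003,0,0,0,0],[0,-0.0002,-0.007,0,0,0,0],[0,-0.0003,-0.011,0,0,0,0],[0,-0.0004,-0.015,0,0,0,0],[0,-0.0005,-0.019,0,0,0,0]]
  ]
}}

```text
clock: 9.88
ee_pos: [0.5021, 0.3087, -0.0157]
ee_rot: [[0.029, 1.0, 0.004], [1.0, -0.029, 0.003], [0.003, 0.004, -1.0]]
force: [-0.2, 4.6, 9.7]
opening: 0.0005
grip_force: 5.0
```

Emit:
{"op": "play_rows", "data": {
  "motion": [
    [[0,-0.0001,-0.005,0,0,0,0],[0,-0.0002,-0.01,0,0,0,0],[0,-0.0004,-0.015,0,0,0,0],[0,-0.0005,-0.02,0,0,0,0],[0,-0.0007,-0.025,0,0,0,0]]
  ]
}}

```text
clock: 10.3
ee_pos: [0.5017, 0.284, -0.0152]
ee_rot: [[0.029, 1.0, 0.005], [1.0, -0.029, 0.003], [0.003, 0.005, -1.0]]
force: [-1.4, 5.4, 14.4]
opening: 0.0003
grip_force: 6.7
```

Emit:
{"op": "play_rows", "data": {
  "motion": [
    [[0,-0.0002,-0.005,0.0002,0,0,0],[0,-0.0004,-0.01,0.0003,0,0,0],[0,-0.0006,-0.015,0.0004,0,0,0],[0,-0.0008,-0.02,0.0005,0,0,0],[0,-0.001,-0.025,0.0006,0,0,0]]
  ]
}}

```text
clock: 10.72
ee_pos: [0.5003, 0.2585, -0.0151]
ee_rot: [[0.029, 1.0, 0.003], [1.0, -0.029, 0.002], [0.002, 0.003, -1.0]]
force: [-1.2, 3.8, 9.2]
opening: 0.0005
grip_force: 4.8
```

Emit:
{"op": "play_rows", "data": {
  "motion": [
    [[0,-0.0002,-0.005,0,0,0,0],[0,-0.0004,-0.01,0,0,0,0],[0,-0.0006,-0.015,0.0001,0,0,0],[0,-0.0008,-0.02,0.0001,0,0,0],[0,-0.001,-0.025,0.0001,0,0,0]]
  ]
}}

```text
clock: 11.13
ee_pos: [0.4993, 0.2334, -0.0152]
ee_rot: [[0.029, 1.0, 0.003], [1.0, -0.029, 0.002], [0.002, 0.003, -1.0]]
force: [-1.2, 3.9, 9.9]
opening: 0.0005
grip_force: 4.8
```

Emit:
{"op": "play_rows", "data": {
  "motion": [
    [[0,-0.0001,-0.005,0,0,0,0],[0,-0.0002,-0.01,0,0,0,0],[0,-0.0003,-0.015,0,0,0,0],[0,-0.0005,-0.02,0,0,0,0],[0,-0.0006,-0.025,0,0,0,0]]
  ]
}}

```text
clock: 11.55
ee_pos: [0.4988, 0.2083, -0.0152]
ee_rot: [[0.029, 1.0, 0.004], [1.0, -0.029, 0.002], [0.002, 0.003, -1.0]]
force: [-0.9, 4.1, 8.5]
opening: 0.0004
grip_force: 4.8
```

Emit:
{"op": "play_rows", "data": {
  "motion": [
    [[0,-0.0001,-0.005,0,0,0,0],[0,-0.0002,-0.01,0,0,0,0],[0,-0.0003,-0.015,0,0,0,0],[0,-0.0005,-0.02,0,0,0,0],[0,-0.0006,-0.025,0,0,0,0]]
  ]
}}

```text
clock: 11.97
ee_pos: [0.4981, 0.1832, -0.0153]
ee_rot: [[0.029, 1.0, 0.003], [1.0, -0.029, 0.001], [0.002, 0.003, -1.0]]
force: [-0.2, 3.9, 9.0]
opening: 0.0005
grip_force: 4.6
```

Emit:
{"op": "play_rows", "data": {
  "motion": [
    [[0,-0.0001,-0.005,0,0,0,0],[0,-0.0002,-0.01,0,0,0,0],[0,-0.0003,-0.015,0,0,0,0],[0,-0.0005,-0.02,0,0,0,0],[0,-0.0006,-0.025,0,0,0,0]]
  ]
}}

```text
clock: 12.38
ee_pos: [0.4974, 0.1581, -0.0154]
ee_rot: [[0.029, 1.0, 0.003], [1.0, -0.029, 0.001], [0.001, 0.003, -1.0]]
force: [-0.7, 3.1, 9.0]
opening: 0.0007
grip_force: 4.4
```

Emit:
{"op": "play_rows", "data": {
  "motion": [
    [[0,-0.0001,-0.005,0,0,0,0],[0,-0.0002,-0.01,0,0,0,0],[0,-0.0003,-0.015,0,0,0,0],[0,-0.0005,-0.02,0,0,0,0],[0,-0.0006,-0.025,-0.0001,0,0,0]]
  ]
}}

```text
clock: 12.8
ee_pos: [0.4967, 0.1331, -0.0155]
ee_rot: [[0.029, 1.0, 0.003], [1.0, -0.029, 0.001], [0.001, 0.003, -1.0]]
force: [-0.3, 3.7, 9.9]
opening: 0.0003
grip_force: 5.0
```

Emit:
{"op": "play_rows", "data": {
  "motion": [
    [[0,-0.0001,-0.005,0,0,0,0],[0,-0.0002,-0.01,0,0,0,0],[0,-0.0003,-0.015,0,0,0,0],[0,-0.0005,-0.02,0,0,0,0],[0,-0.0006,-0.025,-0.0001,0,0,0]]
  ]
}}

```text
clock: 13.22
ee_pos: [0.4962, 0.108, -0.0156]
ee_rot: [[0.029, 1.0, 0.003], [1.0, -0.029, 0.001], [0.001, 0.003, -1.0]]
force: [-0.1, 5.0, 10.6]
opening: 0.0001
grip_force: 5.2
```

Emit:
{"op": "play_rows", "data": {
  "motion": [
    [[0,-0.0001,-0.005,0,0,0,0],[0,-0.0002,-0.01,0,0,0,0],[0,-0.0003,-0.015,0,0,0,0],[0,-0.0005,-0.02,0,0,0,0],[0,-0.0006,-0.025,-0.0001,0,0,0]]
  ]
}}

```text
clock: 13.63
ee_pos: [0.4955, 0.083, -0.0158]
ee_rot: [[0.029, 1.0, 0.003], [1.0, -0.029, 0.001], [0.001, 0.003, -1.0]]
force: [-0.7, 3.5, 11.6]
opening: 0.0002
grip_force: 5.3
```

Emit:
{"op": "play_rows", "data": {
  "motion": [
    [[0,-0.0001,-0.005,0,0,0,0],[0,-0.0002,-0.01,0,0,0,0],[0,-0.0003,-0.015,0,0,0,0],[0,-0.0005,-0.02,0,0,0,0],[0,-0.0006,-0.025,0,0,0,0]]
  ]
}}

```text
clock: 14.05
ee_pos: [0.4948, 0.0579, -0.0159]
ee_rot: [[0.029, 1.0, 0.002], [1.0, -0.029, 0.001], [0.001, 0.002, -1.0]]
force: [-1.5, 4.3, 8.9]
opening: 0.0004
grip_force: 4.4
```

Emit:
{"op": "play_rows", "data": {
  "motion": [
    [[0,-0.0001,-0.005,0,0,0,0],[0,-0.0002,-0.01,0,0,0,0],[0,-0.0003,-0.015,0,0,0,0],[0,-0.0005,-0.02,0,0,0,0],[0,-0.0006,-0.025,0,0,0,0]]
  ]
}}

```text
clock: 14.47
ee_pos: [0.4941, 0.0328, -0.016]
ee_rot: [[0.029, 1.0, 0.002], [1.0, -0.029, 0.0], [0.0, 0.002, -1.0]]
force: [-0.2, 3.1, 7.3]
opening: 0.0004
grip_force: 4.0
```

Run:
```python
from h import *
s,d=cams.read_camera("scene");t,_=cams.read_camera("top")
e=ctrl.read_state()["ee_pos"]; print(e)
u,v=proj("scene",[[e[0],e[1],.0195]])[0].astype(int);print("scene tip px",u,v)
a=cv2.resize(s[v-50:v+40,u-60:u+60],(480,360),interpolation=2)
u2,v2=proj("top",[[e[0],e[1],.0195]])[0].astype(int)
b=cv2.resize(t[v2-110:v2+25,u2-50:u2+40],(240,360),interpolation=2)
cv2.imwrite("pics/c4.png",np.hstack([a,b])[:,:,::-1])
```

```text
[ 0.49409224  0.03215209 -0.01596498]
scene tip px 399 236
```

View pics/c4.png

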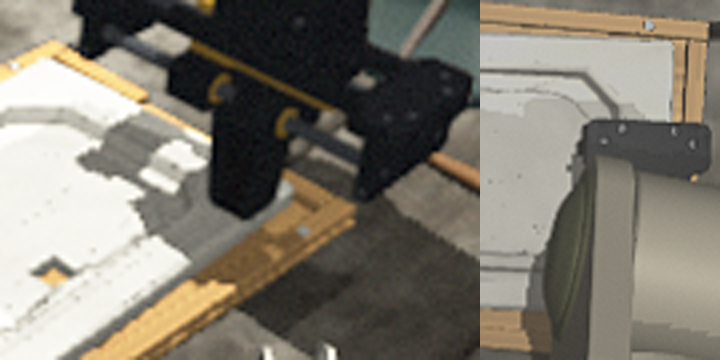

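The scene crop shows the fingertips on the rim by the near-right corner at about (240,205). The panel is still seated, with its right edge inside the batten. On to the corner and round.

Emit:
{"op": "play_rows", "data": {
  "motion": [
    [[0,-0.0001,-0.005,-0.0001,0,0,0],[0,-0.0002,-0.01,-0.0002,0,0,0],[0,-0.0003,-0.015,-0.0002,0,0,0],[0,-0.0004,-0.02,-0.0002,0,0,0],[0,-0.0005,-0.024,-0.0002,0,0,0]]
  ]
}}

```text
clock: 14.98
ee_pos: [0.4936, 0.0087, -0.0161]
ee_rot: [[0.029, 1.0, 0.002], [1.0, -0.029, 0.0], [0.0, 0.002, -1.0]]
force: [-0.1, 3.6, 8.9]
opening: 0.0007
grip_force: 4.2
```

Emit:
{"op": "play_rows", "data": {
  "motion": [
    [[0,0.001,-0.001,0,0,0,0],[0,0.004,-0.001,0,0,0,0],[0,0.008,-0.001,0,0,0,0],[0,0.012,-0.001,0,0,0,0],[0,0.016,-0.001,0,0,0,0]]
  ]
}}

```text
clock: 15.4
ee_pos: [0.5086, 0.0077, -0.016]
ee_rot: [[0.029, 1.0, -0.001], [1.0, -0.029, -0.0], [-0.0, -0.001, -1.0]]
force: [-5.1, 0.8, 13.9]
opening: 0.0005
grip_force: 7.1
```

Emit:
{"op": "play_rows", "data": {
  "motion": [
    [[0,0.005,-0.0001,0.0001,0,0,0],[0,0.01,-0.0003,0.0002,0,0,0],[0,0.015,-0.0004,0.0003,0,0,0],[0,0.02,-0.0006,0.0003,0,0,0],[0,0.025,-0.0007,0.0003,0,0,0]]
  ]
}}

```text
clock: 15.82
ee_pos: [0.5338, 0.007, -0.0159]
ee_rot: [[0.029, 1.0, -0.0], [1.0, -0.029, -0.0], [-0.0, -0.0, -1.0]]
force: [-4.0, 0.3, 10.1]
opening: 0.0005
grip_force: 5.0
```

Emit:
{"op": "play_rows", "data": {
  "motion": [
    [[0,0.005,-0.0001,0,0,0,0],[0,0.01,-0.0003,0,0,0,0],[0,0.015,-0.0004,0,0,0,0],[0,0.02,-0.0006,0,0,0,0],[0,0.025,-0.0007,0,0,0,0]]
  ]
}}

```text
clock: 16.23
ee_pos: [0.5589, 0.0063, -0.0159]
ee_rot: [[0.029, 1.0, -0.0], [1.0, -0.029, -0.0], [-0.0, -0.0, -1.0]]
force: [-3.3, -0.1, 9.3]
opening: 0.0005
grip_force: 4.6
```

Emit:
{"op": "play_rows", "data": {
  "motion": [
    [[0,0.005,-0.0001,0,0,0,0],[0,0.01,-0.0003,0,0,0,0],[0,0.015,-0.0004,0,0,0,0],[0,0.02,-0.0006,0,0,0,0],[0,0.025,-0.0007,0,0,0,0]]
  ]
}}

```text
clock: 16.65
ee_pos: [0.584, 0.0055, -0.0159]
ee_rot: [[0.029, 1.0, -0.0], [1.0, -0.029, -0.0], [-0.0, -0.0, -1.0]]
force: [-3.1, -0.9, 7.9]
opening: 0.0003
grip_force: 4.2
```

Emit:
{"op": "play_rows", "data": {
  "motion": [
    [[0,0.005,-0.0001,0,0,0,0],[0,0.01,-0.0003,0,0,0,0],[0,0.015,-0.0004,0,0,0,0],[0,0.02,-0.0006,0,0,0,0],[0,0.025,-0.0007,0,0,0,0]]
  ]
}}

```text
clock: 17.07
ee_pos: [0.609, 0.0049, -0.016]
ee_rot: [[0.029, 1.0, -0.0], [1.0, -0.029, -0.0], [-0.0, -0.0, -1.0]]
force: [-3.2, 0.6, 6.8]
opening: 0.0005
grip_force: 3.5
```

Emit:
{"op": "play_rows", "data": {
  "motion": [
    [[0,0.005,-0.0001,0,0,0,0],[0,0.01,-0.0003,0,0,0,0],[0,0.015,-0.0004,0,0,0,0],[0,0.02,-0.0006,0,0,0,0],[0,0.025,-0.0007,0,0,0,0]]
  ]
}}

```text
clock: 17.48
ee_pos: [0.634, 0.0042, -0.0161]
ee_rot: [[0.029, 1.0, -0.0], [1.0, -0.029, -0.0], [-0.0, -0.0, -1.0]]
force: [-2.4, 0.9, 4.9]
opening: 0.0008
grip_force: 2.7
```

Emit:
{"op": "play_rows", "data": {
  "motion": [
    [[0,0.004,-0.0001,-0.0002,0,0,0],[0,0.008,-0.0002,-0.0003,0,0,0],[0,0.011,-0.0003,-0.0004,0,0,0],[0,0.013,-0.0004,-0.0004,0,0,0],[0,0.015,-0.0004,-0.0004,0,0,0]]
  ]
}}

```text
clock: 17.9
ee_pos: [0.649, 0.0038, -0.0163]
ee_rot: [[0.029, 1.0, 0.0], [1.0, -0.029, -0.0], [-0.0, 0.0, -1.0]]
force: [-2.4, -0.6, 7.5]
opening: 0.0004
grip_force: 3.7
```

Emit:
{"op": "play_rows", "data": {
  "motion": [
    [[0,0,0,0,0,0,0],[0,0,0,0,0,0,0]]
  ]
}}

```text
clock: 18.07
ee_pos: [0.6493, 0.0037, -0.0162]
ee_rot: [[0.029, 1.0, 0.001], [1.0, -0.029, -0.0], [-0.0, 0.001, -1.0]]
force: [-1.5, 0.1, 6.9]
opening: 0.0006
grip_force: 3.1
```

Run:
```python
from h import *
s,d=cams.read_camera("scene");e=ctrl.read_state()["ee_pos"];print(e,ctrl.read_state()["force"])
u,v=proj("scene",[[e[0],e[1],.0195]])[0].astype(int);print(u,v)
cv2.imwrite("pics/c5.png",cv2.resize(s[v-50:v+50,u-80:u+60],(700,500),interpolation=2)[:,:,::-1])
```

```text
[ 0.64933495  0.00373975 -0.01623461] [-0.14516305 -0.59457044  6.73828227]
349 201
```

View pics/c5.png

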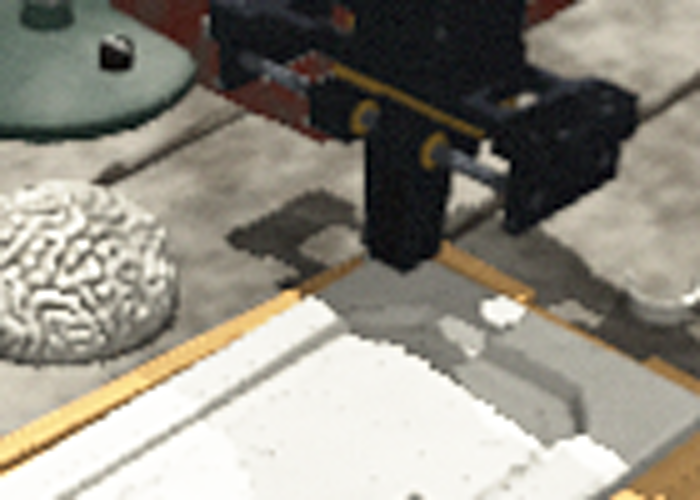

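The fingertips, at crop (405,262), are on the far right corner and still touching at about 7 N. Now I'll lift clear.

Emit:
{"op": "play_rows", "data": {
  "motion": [
    [[0,0,0,0.002,0,0,0],[0,0,0,0.008,0,0,0],[0,0,0,0.02,0,0,0],[0,0,0,0.04,0,0,0],[0,0,0,0.07,0,0,0]]
  ]
}}

```text
clock: 18.53
ee_pos: [0.6477, 0.0039, 0.0526]
ee_rot: [[0.029, 1.0, -0.004], [1.0, -0.029, 0.001], [0.001, -0.004, -1.0]]
force: [0.1, -0.5, -0.2]
opening: 0.0005
grip_force: 0.0
```

Emit:
{"op": "play_rows", "data": {
  "motion": [
    [[0,0,0,0.03,0,0,0],[0,0,0,0.06,0,0,0],[0,0,0,0.08,0,0,0],[0,0,0,0.09,0,0,0],[0,0,0,0.09,0,0,0]]
  ]
}}

```text
clock: 18.95
ee_pos: [0.6497, 0.0037, 0.1459]
ee_rot: [[0.029, 1.0, 0.005], [1.0, -0.029, -0.001], [-0.001, 0.005, -1.0]]
force: [-1.1, -0.9, -0.3]
opening: 0.0005
grip_force: 0.0
```

Run:
```python
from h import *
for _ in range(4): s,d=cams.read_camera("scene")
cv2.imwrite("pics/end.png",s[:,:,::-1]);st=ctrl.read_state();print(st["ee_pos"],st["force"],st["dq"])
```

```text
[0.64815296 0.00385378 0.14127826] [-0.15021104 -0.22128029 -0.06490684] [ 0.00037261  0.12191957 -0.21090402 -0.01561255  0.11233856  0.06151024]
```

View pics/end.png

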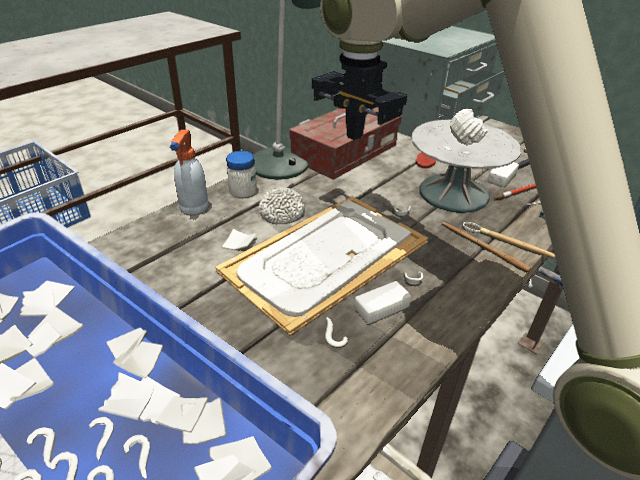

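The panel is still seated in its cradle, at about (320,255). The block, cuffs, curl, petal and dome are where they were, and the hand is well clear at (355,120). Handing in.

```bash
python3 -c "
from rig import ctrl
print(ctrl.close_job())"
```

```text
the job is handed in; nothing more can be done
None
```

The shut fingertips ran along the near rim, round the corner and up the right-hand end to the far corner. The force readings, taken after each step of the stroke, showed contact throughout at about 5–14 N. I then lifted the hand clear and handed the job in at about 19 s; the panel was still in its cradle, and the things round it looked unmoved in the last picture.

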